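# Slide a cake board out over the shelf edge for the packer

## Robot

A 6-joint arm with a two-finger parallel gripper is mounted at the origin on the work surface. World frame = base frame: x ahead of the robot, y to its left, z up, the work surface at z = 0. Lengths are in m, angles in rad, forces in N, time in s.
With the tool pointing down it reaches from about 0.35 to 0.85 m from the base axis. Payload 8.1 kg.
Tool frame: the origin (TCP) lies midway between the tips of the shut fingers; the grasp point (between the pads) lies 19 mm behind it (grip_point_offset is the distance from the TCP to the grasp point, in m); z points along the fingers, y is the direction in which the jaws open and shut (so a half turn about z gives the same grasp; the last joint's range is limited). The gripper opens to 93 mm and grips with 3 to 60 N. Pads are 15 mm wide; open, the fingers measure 128 mm over their backs; the gripper's body (75 mm by 188 mm) begins 65 mm behind the grasp point.
Start: joints at [1.064, 0.13, 1.488, -0, 1.523, -0.085], TCP at [0.246, 0.547, 0.219] pointing down, gripper open.
Joint ranges: [-2.96, 2.96], [-0.89, 2.26], [0.02, 2.5], [-1.34, 4.48], [0, 2.73], [-2.66, 2.66]. Speed limits (rad/s): [2.39, 2.39, 2.79, 3.14, 3.14, 3.14].

## Interface

Orientations are given as a 3x3 rotation matrix whose columns are the frame's x, y, z axes.
In Python, from workcell import * gives the robot as it stands.
- The arm moves only by the tool move_arm, never from a script. Its argument "plan" is a list of rows, each a list of 7 numbers: the turn, a rotation vector about the tool's x, y, z each as a share of 6 degrees, from -1 to 1, then the shift along the tool's x, y, z each as a share of 0.025 m, from -1 to 1, then the closure, from 0 (fully open) to 1 (shut). In form: [[rx, ry, rz, x, y, z, gripper], ...]. A call has 1 to 12 rows; each row shifts and turns the commanded pose from where the row before left it, along the tool's axes as they then stand; what a row does not reach is not made up. A row lasts 1/12 s, in which the tool goes at most 41.7 mm and 7.16 degrees, less where a joint would pass 70% of its speed; a pose out of reach is approached as far as the arm can. A call with a number of a shift or a turn outside -1 to 1 is refused whole. A call with a gripper value outside its range is refused whole. The fingers move at their own pace and stop on an object; "squeeze" is the grip in N (left out, the last holds). Time passes only in rows, so rows that do not move let the fingers close. It gives the time, the measured TCP pose, the force and the opening at its end, in the units of the state.
- read_state(): the state, without advancing time (a new reading comes with each control period).
- snapshot(name): name is "scene" or "side" or "wrist"; returns the picture (384x512x3 uint8, red, green, blue); there is no depth.
- get_calibration(name): a dict with "fovy" (degrees; the focal length in pixels is half the picture's height over the tangent of half this angle, whatever the lens; pixels are square), "cx", "cy" (the principal point, pixels), "eye" and "attitude" of the camera in the world. Camera axes: x right, y up, looking along -z (the intrinsics and any distortion apply to the point x, -y, -z); pixel columns grow to the right and rows downward; lengths in m; the calibration is good to about 2 mm. A picture is of the moment at which its call begins: read the wrist's pose just before it. get_calibration takes no time and is no camera call; for the wrist camera it gives the pose at the moment of the call.
- hand_in(): hands the job in, once; it reports no verdict.
The state is a dict: "time": time; "joints": joint angles; "joint_velocities": joint speeds; "tau": joint torques, N m; "eef_pos": TCP position; "eef_rot": TCP orientation; "ft_force": force on the tool from outside, world axes, zero at the start; "wrist_torque": the same for the moment, N m; "width": opening from 0.0 (shut) to 1.0 (fully open).
Only numpy, scipy, OpenCV 4.12 (cv2) and the standard library are available. Lean on these libraries where they do the work, as an engineer would, in place of code of your own. Each camera call takes 0.05 s, during which the arm holds its last target.

## Task

A small loaf cake stands on a flat cake board that lies on the low raised shelf. Without lifting the board or touching the cake, push the board along the shelf towards the shelf's open edge (the one opposite the raised lip) until its front end sticks out 40 mm, so that the scored line across the board lies right over the edge, with the board square to that edge and not sticking out over the shelf's sides. Leave the cake standing on the board as it is, and the loaf tin, dredger and jar where they are.

Things in the scene. Friction and masses are not known exactly. Their poses are not given: they have to be found in the camera images.
- shelf: low raised dark steel shelf, fixed on the work surface, 400 mm (its x) by 280 mm (its y), flat top 60 mm above the work surface; origin on the work surface under its centre. Its +x points out over the open edge (at x = +200 mm). At the opposite end, x = -200 to -190 mm, a bright metal lip stands 20 mm above the top; the two long sides (y = -140 and +140 mm) have no lip
- open_edge (a point): middle of the open edge of the shelf, at the height of its top (60 mm); same axes as the shelf: +x points outwards over the edge
- board: flat loose brown card cake board, 180 mm (its x) by 150 mm (its y), 6 mm thick, about 0.12 kg, slides on the shelf top; origin at the centre of its underside; its +x points to its front end, the one nearer the open edge, at the start up to 18 degrees off square to it. A dark scored line, 4 mm wide, crosses it 40 mm behind the front end (at x = +50 mm)
- board_front (a point): middle of the board's front end, on its upper face (6 mm above the shelf top); axes as the board
- board_rear (a point): middle of the board's rear end, on its upper face; axes as the board
- cake: small loose loaf cake, 62 mm (its x) by 110 mm (its y) by 45 mm high, about 0.22 kg, standing near the middle of the board, lying across it; at the start at least 45 mm of bare board in front of it and behind it; origin at the centre of its underside
- tin: black loaf tin with a cake in it, 100 mm (its x) by 200 mm (its y), 85 mm high, loose on the work surface off the open edge; origin at the centre of its underside; leave alone
- dredger: steel sugar dredger with a handle, 68 mm across (84 mm with handle), 100 mm high, loose on the work surface to the left; origin at the centre of its underside; leave alone
- jar: amber glass jar, 72 mm across, 95 mm high, loose on the work surface to the left; origin at the centre of its underside; leave alone
Not all that is in view belongs to the job. Of the things like the board, leave any that is green or turquoise; of the rest the larger one is meant.

How it is judged:
By the outcome, as a careful person would: the job done as asked, in the order asked, and still so for the second after the job is handed in, with the robot touching nothing.
It also fails if it takes over 48 s, if anything falls off the work surface, if the arm or the gripper's body presses on something with over 40 N, if the wrist force passes 120 N, or if a joint passes its speed limit or range.

## Working session

There is one attempt and no reset: what is moved stays moved. The work goes in short steps, Python scripts to look and compute and a tool call to move; the robot and the scene stay as the last step left them, time stands still between calls to the robot, and variables do not carry over. Pictures are saved under pics/ and viewed, and the job is handed in when it is done.

Besides the shell and the picture viewer there is one more tool, called as name(argument=value, ...) on one line, values as JSON. move_arm: Moves the arm, as the interface text tells. Shift numbers are shares of 0.025 m and turn numbers shares of 6 degrees, none past 1 either way. Its arguments: {"type":"object","properties":{"plan":{"type":"array","items":{"type":"array","items":{"type":"number"}}},"squeeze":{"type":"number"}},"required":["plan"]}

```bash
mkdir -p pics; ls; python3 - <<'E'
from workcell import *
import cv2
for n in ["scene","side","wrist"]:
    c=get_calibration(n); print(n,c)
    im=snapshot(n); cv2.imwrite(f"pics/{n}0.png",im[:,:,::-1])
s=read_state(); print(s)
E
```

```text
pics
scene {'fovy': 46.06969915608028, 'cx': 249.29631338654877, 'cy': 183.26286648978922, 'eye': array([0.88233592, 0.59908852, 1.25661854]), 'attitude': array([[-0.82818848, -0.47493401,  0.2975593 ],
       [ 0.56034902, -0.69163175,  0.45569122],
       [-0.0106218 ,  0.54413528,  0.83893026]])}
side {'fovy': 47.57993579819947, 'cx': 256.60376513770245, 'cy': 185.56677082145467, 'eye': array([ 0.2898661 , -0.96989048,  0.97854487]), 'attitude': array([[ 0.98783809,  0.09077108, -0.12623993],
       [-0.1541161 ,  0.67914772, -0.7176396 ],
       [ 0.02059464,  0.72836734,  0.68487727]])}
wrist {'fovy': 63.73980111246054, 'cx': 254.4087045509204, 'cy': 188.39239777370182, 'eye': array([0.18661454, 0.57501949, 0.38438568]), 'attitude': array([[ 0.40927598, -0.88636034, -0.21646831],
       [ 0.91240576,  0.3968125 ,  0.10027749],
       [-0.00298466, -0.2385481 ,  0.9711261 ]])}
{'time': 0.15, 'joints': array([ 1.06360253e+00,  1.30972399e-01,  1.48905066e+00, -1.54801121e-06,
        1.52302258e+00, -8.54284457e-02]), 'joint_velocities': array([-0.00050524, -0.00266886, -0.00218469, -0.00177911, -0.00022555,
        0.00071395]), 'tau': array([ 1.32771158e-03, -5.60472965e+01, -4.92337346e+01,  7.69361132e-02,
        3.05677112e-02, -6.13750672e-05]), 'eef_pos': array([0.24539646, 0.54702248, 0.21782574]), 'eef_rot': array([[-9.12367666e-01,  4.09371160e-01, -7.04399219e-04],
       [ 4.09371747e-01,  9.12366789e-01, -1.27081741e-03],
       [ 1.22434457e-04, -1.44781385e-03, -9.99998944e-01]]), 'ft_force': array([ 0.33331338, -1.1349037 , -0.33442751]), 'wrist_torque': array([ 0.03221343, -0.03801571, -0.01158069]), 'width': 1.0002857645762453}
```

View pics/scene0.png

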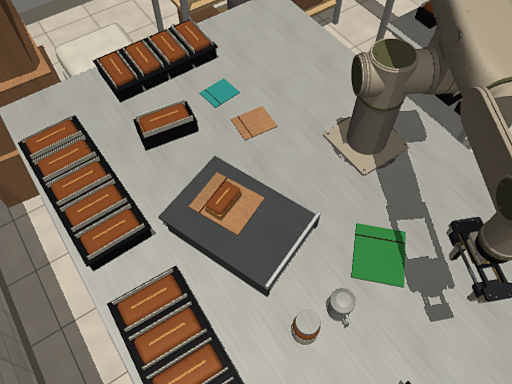

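View pics/side0.png

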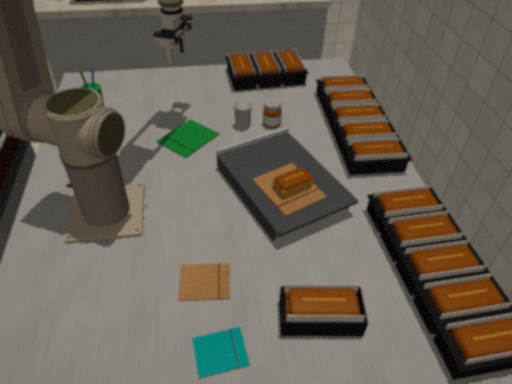

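View pics/wrist0.png

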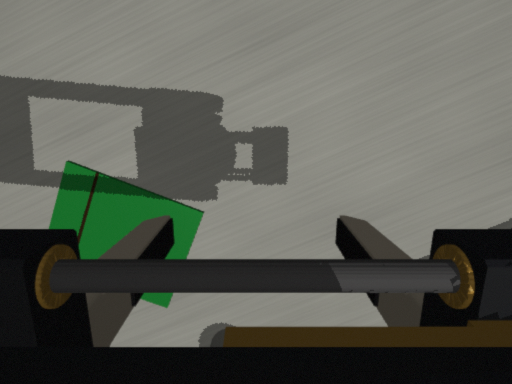

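The scene view shows the shelf at about (160–320, 157–290). Its bright lip is at the lower right (319,215)-(268,290) and its open edge at the upper left (160,217)-(215,157). The board with the cake is at about (225,203). I'll zoom in for the corners.

```bash
python3 - <<'E'
import cv2
a=cv2.imread("pics/scene0.png")[145:305,145:335]; cv2.imwrite("pics/z1.png",cv2.resize(a,None,fx=4,fy=3.75,interpolation=cv2.INTER_CUBIC)[:600,:800])
a=cv2.imread("pics/side0.png")[125:245,205:365]; cv2.imwrite("pics/z2.png",cv2.resize(a,None,fx=5,fy=5,interpolation=cv2.INTER_CUBIC))
E
```

```text
(no output)
```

View pics/z1.png

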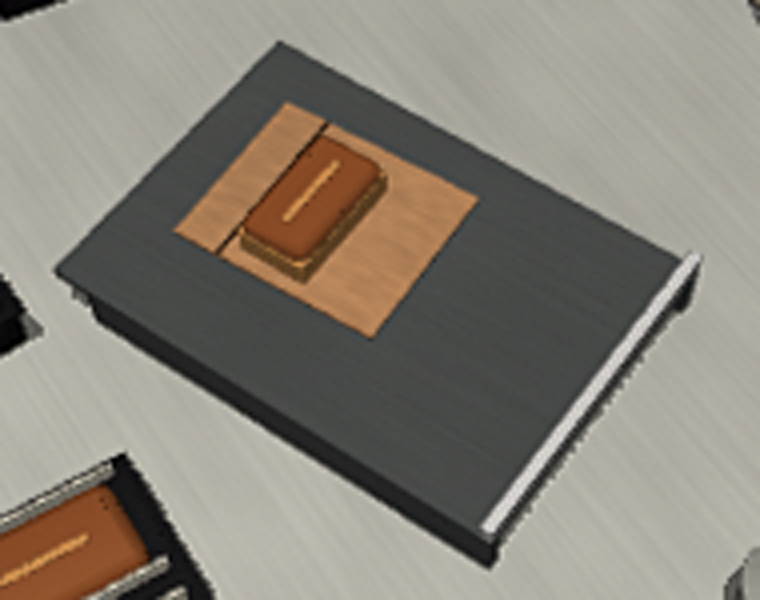

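View pics/z2.png

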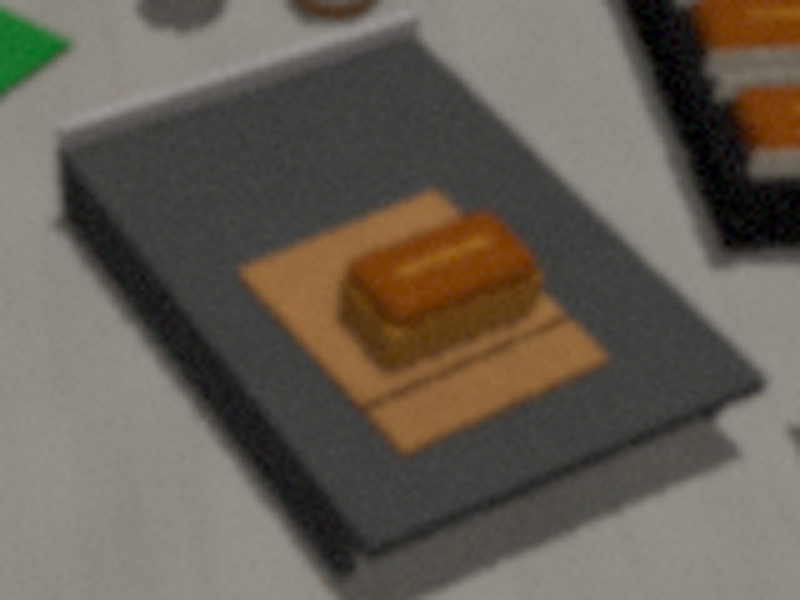

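```bash
cat > h.py <<'E'
import numpy as np, cv2
from workcell import *
def K(c): 
    f=192/np.tan(np.radians(c["fovy"]/2)); return f
def ray(c,uv,z):
    uv=np.atleast_2d(np.asarray(uv,float)); f=K(c)
    d=np.stack([(uv[:,0]-c["cx"])/f,-(uv[:,1]-c["cy"])/f,-np.ones(len(uv))],1)@np.asarray(c["attitude"]).T
    e=np.asarray(c["eye"]); t=(z-e[2])/d[:,2]; return e+d*t[:,None]
def proj(c,P):
    q=(np.atleast_2d(P)-c["eye"])@np.asarray(c["attitude"]); f=K(c)
    return np.stack([c["cx"]+f*q[:,0]/-q[:,2],c["cy"]-f*q[:,1]/-q[:,2]],1)
E
python3 - <<'E'
from h import *
np.set_printoptions(precision=4,suppress=True)
c=get_calibration("scene")
z=lambda p:np.array(p)/[4,3.75]+145-0.4
s=z([(57,270),(280,42),(683,262),(487,537)]) # open-left, open-right
b=z([(174,231),(287,102),(478,199),(373,338)])
S=ray(c,s,[.06,.06,.06,.06][0]);B=ray(c,b,.066)
print("scene shelf",S);print(np.linalg.norm(np.diff(np.vstack([S,S[:1]]),axis=0),axis=1))
print("board",B);print(np.linalg.norm(np.diff(np.vstack([B,B[:1]]),axis=0),axis=1))
c=get_calibration("side")
z=lambda p:np.array(p)/5+[205,125]-0.4
s=z([(765,382),(365,550),(62,155),(415,45)])
b=z([(608,357),(405,455),(238,268),(434,188)])
S=ray(c,s,.06);B=ray(c,b,.066)
print("side shelf",S);print(np.linalg.norm(np.diff(np.vstack([S,S[:1]]),axis=0),axis=1))
print("board",B);print(np.linalg.norm(np.diff(np.vstack([B,B[:1]]),axis=0),axis=1))
E
```

```text
scene shelf [[ 0.7505 -0.1062  0.06  ]
 [ 0.4917 -0.2048  0.06  ]
 [ 0.3565  0.1549  0.06  ]
 [ 0.611   0.2589  0.06  ]]
[0.277  0.3843 0.275  0.3908]
board [[ 0.6605 -0.0842  0.066 ]
 [ 0.5224 -0.1435  0.066 ]
 [ 0.4521  0.0219  0.066 ]
 [ 0.5883  0.0821  0.066 ]]
[0.1503 0.1797 0.1489 0.1813]
side shelf [[ 0.748  -0.1139  0.06  ]
 [ 0.4861 -0.2098  0.06  ]
 [ 0.3514  0.1532  0.06  ]
 [ 0.6092  0.2431  0.06  ]]
[0.2789 0.3872 0.273  0.383 ]
board [[ 0.6579 -0.0864  0.066 ]
 [ 0.5209 -0.1484  0.066 ]
 [ 0.4496  0.0212  0.066 ]
 [ 0.5874  0.0809  0.066 ]]
[0.1504 0.1839 0.1502 0.1816]
```

move_arm(plan=[[0, 0, 0.94, -0.5, 0, 0, 0], [0, 0, 0.94, -0.5, 0, 0, 0], [0, 0, 0.94, -0.5, 0, 0, 0], [0, 0, 0.94, -0.5, 0, 0, 0], [0, 0, 0.94, -0.5, 0, 0, 0], [0, 0, 0.94, -0.5, 0, 0, 0], [0, 0, 0.94, -0.5, 0, 0, 0], [0, 0, 0.94, -0.5, 0, 0, 0]])

```text
time: 0.82
eef_pos: [0.3162, 0.4791, 0.2182]
eef_rot: [[-0.349, 0.937, -0.0], [0.937, 0.349, -0.001], [-0.0, -0.001, -1.0]]
ft_force: [-0.3, -1.4, -0.2]
width: 0.996
```

```bash
cat > rel.py <<'E'
from h import *
np.set_printoptions(precision=4,suppress=True)
import sys
s=read_state(); T=np.array([float(sys.argv[1]),float(sys.argv[2]),float(sys.argv[3])]); R=s["eef_rot"]
y=R[:,1]; print("t",s["time"],"pos",s["eef_pos"],"yaw of y",np.degrees(np.arctan2(y[1],y[0])),"tilt",R[:,2],"F",s["ft_force"])
print("shift rows (tool, /25mm):",R.T@(T-s["eef_pos"])/.025)
E
python3 rel.py 0.515 0.083 0.2
```

```text
t 0.8167 pos [0.3162 0.4791 0.2182] yaw of y 20.423396549474013 tilt [-0.0004 -0.0006 -1.    ] F [-0.3174 -1.3605 -0.1748]
shift rows (tool, /25mm): [-17.6241   1.9236   0.7329]
```

move_arm(plan=[[0, 0, 0, -1, 0.15, 0, 0], [0, 0, 0, -1, 0.15, 0, 0], [0, 0, 0, -1, 0.15, 0, 0], [0, 0, 0, -1, 0.15, 0, 0], [0, 0, 0, -1, 0.15, 0, 0], [0, 0, 0, -1, 0.15, 0, 0], [0, 0, 0, -1, 0.15, 0, 0], [0, 0, 0, -1, 0.15, 0, 0], [0, 0, 0, -1, 0.15, 0, 0], [0, 0, 0, -1, 0.15, 0, 0], [0, 0, 0, -1, 0.15, 0, 0], [0, 0, 0, -1, 0.15, 0, 0]])

```text
time: 1.82
eef_pos: [0.4643, 0.2139, 0.2184]
eef_rot: [[-0.354, 0.935, -0.0], [0.935, 0.354, -0.0], [0.0, -0.0, -1.0]]
ft_force: [-0.1, 0.2, 1.0]
width: 1.002
```

```bash
python3 rel.py 0.515 0.083 0.2; cat > edge.py <<'E'
# line fits: board mask + shelf open edge -> world, in shelf coordinates
from h import *
np.set_printoptions(precision=4,suppress=True)
def fit(p):
    vx,vy,x,y=cv2.fitLine(np.float32(p),cv2.DIST_HUBER,0,.01,.01).ravel(); return np.array([x,y]),np.array([vx,vy])
def inter(a,b):
    A=np.stack([a[1],-b[1]],1); t=np.linalg.solve(A,b[0]-a[0]); return a[0]+t[0]*a[1]
def sub(img,p0,p1,trim=.08,h=5,n=60):
    # gradient peak on normals along the predicted segment p0-p1
    p0,p1=np.array(p0),np.array(p1); d=p1-p0; nrm=np.array([-d[1],d[0]])/np.linalg.norm(d)
    t=np.linspace(trim,1-trim,n); o=np.arange(-h,h+.01,.25)
    P=(p0+t[:,None]*d)[:,None]+o[:,None]*nrm
    v=cv2.remap(img,np.float32(P[...,0]),np.float32(P[...,1]),cv2.INTER_LINEAR)
    v=cv2.GaussianBlur(v,(9,1),0); g=np.abs(np.gradient(v,axis=1))
    g[:,:4]=0; g[:,-4:]=0
    k=g.argmax(1); ok=g.max(1)>.5*np.median(g.max(1))
    pk=[]
    for i in np.where(ok)[0]:
        lo,hi=max(0,k[i]-6),k[i]+7; w=g[i,lo:hi]; pk.append(p0+t[i]*d+(o[lo:hi]*w).sum()/w.sum()*nrm)
    return fit(pk)
E
python3 - <<'E'
from edge import *
for n,sc,off,s,b in [("scene",np.array([4,3.75]),np.array([145,145.]),[(57,270),(280,42),(683,262),(487,537)],[(174,231),(287,102),(478,199),(373,338)]),
 ("side",5,np.array([205,125.]),[(365,550),(765,382)],[(405,455),(608,357),(434,188),(238,268)])]:
    im=cv2.imread(f"pics/{n}0.png").astype(np.float32); c=get_calibration(n)
    sp=np.array(s)/sc+off-.4; bp=np.array(b)/sc+off-.4
    ch=im[:,:,2]-im[:,:,0]
    L=[sub(ch,bp[i],bp[(i+1)%4]) for i in range(4)]
    C=np.array([inter(L[i-1],L[i]) for i in range(4)]); B=ray(c,C,.066)
    l=sub(im.mean(2),sp[0],sp[1],trim=.1); E=ray(c,[l[0]-30*l[1],l[0]+30*l[1]],.06)
    d=E[1]-E[0]; 
    print(n,"board len",np.linalg.norm(np.diff(np.vstack([B,B[:1]]),axis=0),axis=1),"edge ang",np.degrees(np.arctan2(d[1],d[0]))%180)
    print(" board edges ang",[round(np.degrees(np.arctan2(*(B[(i+1)%4]-B[i])[1::-1]))%180,2) for i in range(4)])
    u=d[:2]/np.linalg.norm(d[:2]); nn=np.array([u[1],-u[0]]); nn*=np.sign(-nn[1])
    print(" corner dist past edge",(B[:,:2]-E[0,:2])@nn, "centre",B.mean(0),"corners",B)
E
```

```text
t 1.8167 pos [0.4643 0.2139 0.2184] yaw of y 20.717479123660382 tilt [-0.0003 -0.0001 -1.    ] F [-0.1061  0.1624  1.0146]
shift rows (tool, /25mm): [-5.6158  0.0441  0.736 ]
scene board len [0.1518 0.1809 0.1516 0.181 ] edge ang 20.668420964357523
 board edges ang [np.float64(23.36), np.float64(113.3), np.float64(23.4), np.float64(113.35)]
 corner dist past edge [-0.0554 -0.0483 -0.229  -0.2362] centre [ 0.5558 -0.0316  0.066 ] corners [[ 0.6613 -0.0845  0.066 ]
 [ 0.5219 -0.1447  0.066 ]
 [ 0.4504  0.0214  0.066 ]
 [ 0.5896  0.0816  0.066 ]]
side board len [0.1504 0.1854 0.1712 0.1844] edge ang 20.463411685423118
 board edges ang [np.float64(23.24), np.float64(106.96), np.float64(23.2), np.float64(113.41)]
 corner dist past edge [-0.0536 -0.0609 -0.246  -0.2378] centre [ 0.5567 -0.033   0.066 ] corners [[ 0.5194 -0.1493  0.066 ]
 [ 0.6576 -0.0899  0.066 ]
 [ 0.6035  0.0874  0.066 ]
 [ 0.4461  0.02    0.066 ]]
```

```bash
python3 rel.py 0.5094 0.0796 0.0625
```

```text
t 1.8167 pos [0.4643 0.2139 0.2184] yaw of y 20.717479123660382 tilt [-0.0003 -0.0001 -1.    ] F [-0.1061  0.1624  1.0146]
shift rows (tool, /25mm): [-5.6638 -0.2116  6.2361]
```

move_arm(plan=[[0, 0, 0, -0.9, 0, 0, 0], [0, 0, 0, -0.9, 0, 0, 0], [0, 0, 0, -0.9, 0, 0.5, 0], [0, 0, 0, -0.9, 0, 0.8, 0], [0, 0, 0, -0.9, 0, 0.8, 0], [0, 0, 0, -0.6, 0, 0.8, 0], [0, 0, 0, 0, 0, 0.8, 0], [0, 0, 0, 0, 0, 0.8, 0], [0, 0, 0, 0, 0, 0, 0], [0, 0, 0, 0, 0, 0, 0]])

```text
time: 2.65
eef_pos: [0.5078, 0.0957, 0.105]
eef_rot: [[-0.354, 0.935, -0.003], [0.935, 0.354, -0.0], [0.001, -0.003, -1.0]]
ft_force: [-0.1, -1.1, 1.3]
width: 0.999
```

```bash
python3 rel.py 0.5094 0.0796 0.0625; python3 - <<'E'
from h import *
for n in ["scene","side"]:
    cv2.imwrite(f"pics/{n}1.png",snapshot(n)[:,:,::-1])
a=cv2.imread("pics/scene1.png")[130:310,130:350]; b=cv2.imread("pics/side1.png")[90:270,180:400]
cv2.imwrite("pics/m1.png",cv2.resize(np.hstack([a,b]),(800,328),interpolation=cv2.INTER_CUBIC))
E
```

```text
t 2.65 pos [0.5078 0.0957 0.105 ] yaw of y 20.705265098250454 tilt [-0.0034 -0.0003 -1.    ] F [-0.0966 -1.0537  1.2584]
shift rows (tool, /25mm): [-0.6275 -0.1629  1.6988]
```

View pics/m1.png

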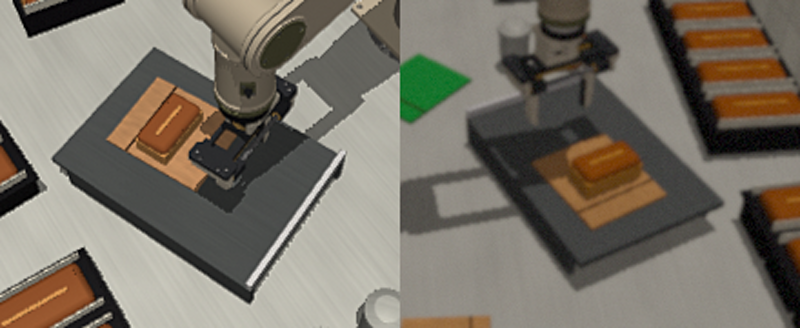

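The open fingers hover about 45 mm behind the board's rear end and clear the cake. Next I lower them to 2.5 mm above the shelf.

move_arm(plan=[[0, 0, 0, 0, -0.15, 0.6, 0], [0, 0, 0, 0, 0, 0.6, 0], [0, 0, 0, 0, 0, 0.3, 0], [0, 0, 0, 0, 0, 0.18, 0], [0, 0, 0, 0, 0, 0, 0], [0, 0, 0, 0, 0, 0, 0]])

```text
time: 3.25
eef_pos: [0.5062, 0.0947, 0.065]
eef_rot: [[-0.354, 0.935, 0.001], [0.935, 0.354, 0.0], [-0.0, 0.001, -1.0]]
ft_force: [0.4, 0.0, -0.0]
width: 1.002
```

```bash
python3 rel.py 0.5094 0.0796 0.0625; python3 - <<'E'
from h import *
for n in ["scene","side"]:
    cv2.imwrite(f"pics/{n}2.png",snapshot(n)[:,:,::-1])
a=cv2.imread("pics/scene2.png")[130:310,130:350]; b=cv2.imread("pics/side2.png")[90:270,180:400]
cv2.imwrite("pics/m2.png",cv2.resize(b,(770,594),interpolation=cv2.INTER_CUBIC))
E
```

```text
t 3.25 pos [0.5062 0.0947 0.065 ] yaw of y 20.72545865391628 tilt [ 0.001   0.0001 -1.    ] F [ 0.3676  0.0085 -0.0217]
shift rows (tool, /25mm): [-0.6112 -0.0944  0.1007]
```

View pics/m2.png

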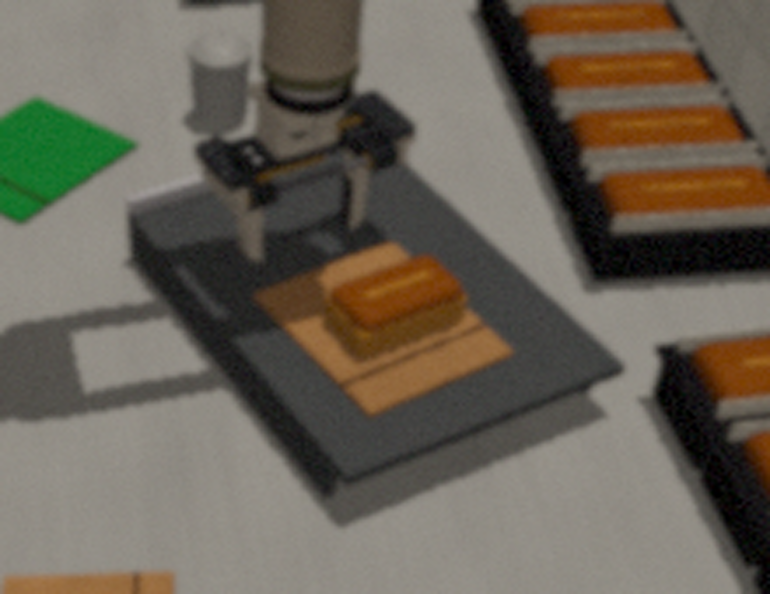

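move_arm(plan=[[0, 0, 0, -0.3, -0.1, 0.1, 0], [0, 0, 0, -0.3, 0, 0, 0], [0, 0, 0, -0.3, 0, 0, 0], [0, 0, 0, -0.1, 0, 0, 0], [0, 0, 0, -0.1, 0, 0, 0], [0, 0, 0, -0.1, 0, 0, 0], [0, 0, 0, -0.1, 0, 0, 0], [0, 0, 0, -0.1, 0, 0, 0], [0, 0, 0, -0.1, 0, 0, 0], [0, 0, 0, -0.1, 0, 0, 0], [0, 0, 0, -0.1, 0, 0, 0], [0, 0, 0, -0.1, 0, 0, 0]])

```text
time: 4.35
eef_pos: [0.5193, 0.0515, 0.0616]
eef_rot: [[-0.354, 0.935, -0.0], [0.935, 0.354, 0.0], [0.0, 0.0, -1.0]]
ft_force: [0.2, 1.8, 0.1]
width: 0.999
```

```bash
python3 rel.py 0.5094 0.0796 0.0625; python3 - <<'E'
from h import *
for n in ["scene","side"]:
    cv2.imwrite(f"pics/{n}3.png",snapshot(n)[:,:,::-1])
a=cv2.imread("pics/scene3.png")[130:310,130:350]; b=cv2.imread("pics/side3.png")[90:270,180:400]
cv2.imwrite("pics/m3.png",cv2.resize(b,(770,594),interpolation=cv2.INTER_CUBIC))
E
```

```text
t 4.35 pos [0.5193 0.0515 0.0616] yaw of y 20.7220231384622 tilt [-0.      0.0002 -1.    ] F [0.1504 1.8244 0.1248]
shift rows (tool, /25mm): [ 1.1892  0.028  -0.0346]
```

View pics/m3.png

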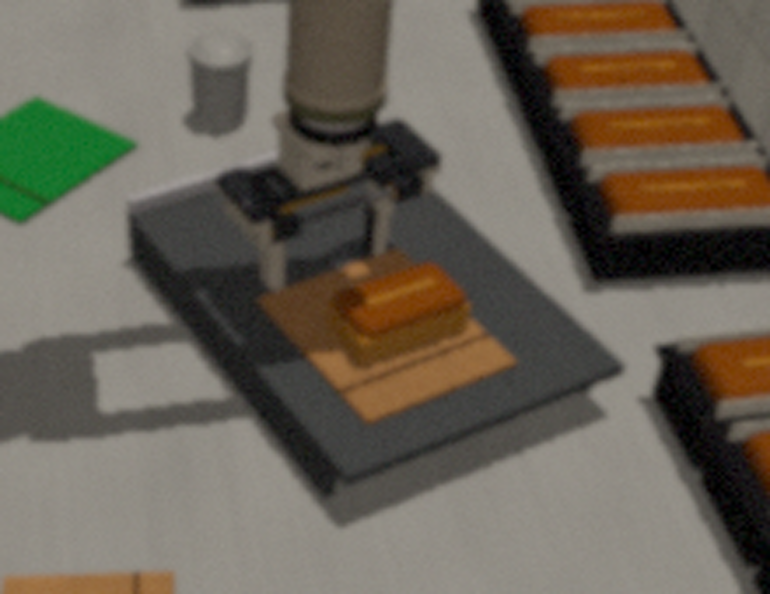

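move_arm(plan=[[0, 0, 0, -0.12, 0, -0.03, 0], [0, 0, 0, -0.15, 0, 0, 0], [0, 0, 0, -0.18, 0, 0, 0], [0, 0, 0, -0.2, 0, 0, 0], [0, 0, 0, -0.2, 0, 0, 0], [0, 0, 0, -0.2, 0, 0, 0], [0, 0, 0, -0.2, 0, 0, 0], [0, 0, 0, -0.2, 0, 0, 0], [0, 0, 0, -0.2, 0, 0, 0], [0, 0, 0, -0.18, 0, 0, 0], [0, 0, 0, -0.15, 0, 0, 0], [0, 0, 0, -0.1, 0, 0, 0]])

```text
time: 5.45
eef_pos: [0.5378, 0.0024, 0.0624]
eef_rot: [[-0.353, 0.935, 0.0], [0.935, 0.353, -0.0], [-0.0, -0.0, -1.0]]
ft_force: [-0.7, 1.2, -0.9]
width: 1.001
```

```bash
python3 rel.py 0.5094 0.0796 0.0625; python3 - <<'E'
from h import *
for n in ["scene","side"]:
    cv2.imwrite(f"pics/{n}4.png",snapshot(n)[:,:,::-1])
a=cv2.imread("pics/scene4.png")[140:270,140:330]; b=cv2.imread("pics/side4.png")[125:255,200:390]
cv2.imwrite("pics/m4.png",cv2.resize(b,(800,547),interpolation=cv2.INTER_CUBIC))
cv2.imwrite("pics/m4a.png",cv2.resize(a,(800,547),interpolation=cv2.INTER_CUBIC))
E
```

```text
t 5.45 pos [0.5378 0.0024 0.0624] yaw of y 20.695496834440153 tilt [ 0.     -0.0001 -1.    ] F [-0.652   1.1996 -0.8583]
shift rows (tool, /25mm): [ 3.2897  0.0294 -0.0052]
```

View pics/m4.png

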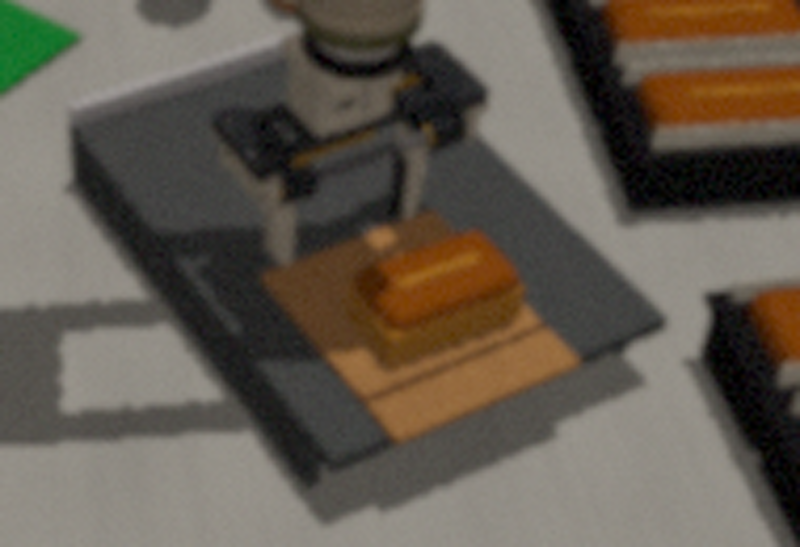

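View pics/m4a.png

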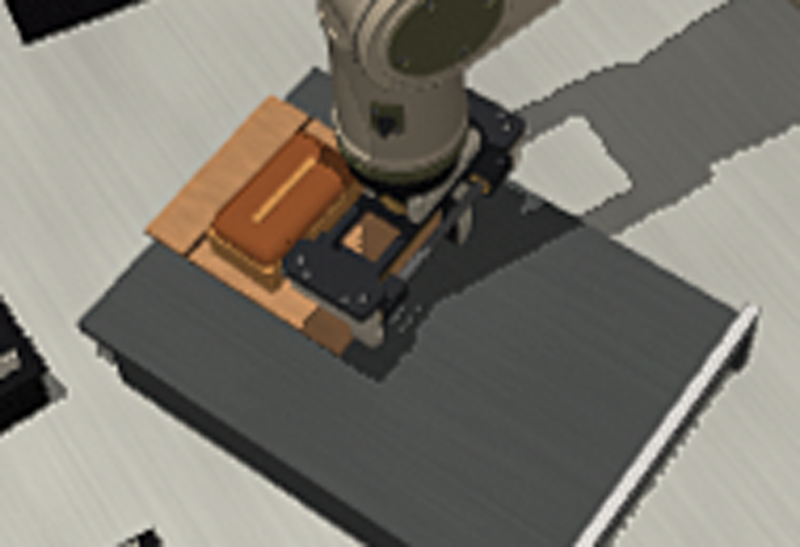

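The board is pushed square and its front end just overhangs the edge. In the scene view the front end runs (175,195)-(205,163). Next I measure the overhang.

```bash
cat > meas.py <<'E'
from edge import *
import sys
def meas(k,off,sc,f0,f1,n="scene",s0=None,s1=None):
    c=get_calibration(n)
    if n=="scene": s=np.array([(57,270),(280,42)])/[4,3.75]+145-.4
    else: s=np.array([(365,550),(765,382)])/5.+[205,125]-.4
    im0=cv2.imread(f"pics/{n}0.png").astype(np.float32)
    l=sub(im0.mean(2),s[0],s[1],trim=.1); E=ray(c,[l[0]-30*l[1],l[0]+30*l[1]],.06)
    d=E[1]-E[0]; u=d[:2]/np.linalg.norm(d[:2]); nn=np.array([u[1],-u[0]]); nn*=np.sign(-nn[1])
    im=cv2.imread(f"pics/{n}{k}.png").astype(np.float32); ch=im[:,:,2]-im[:,:,0]
    P=lambda p:np.array(p)/sc+off-.4
    def rep(name,l,a,b):
        a,b=P(a),P(b); q=[l[0]+((a-l[0])@l[1])*l[1],l[0]+((b-l[0])@l[1])*l[1]]
        W=ray(c,q,.066); e=W[1]-W[0]
        print(n,name,"past edge",(W[:,:2]-E[0,:2])@nn,"len",np.linalg.norm(e),"ang",np.degrees(np.arctan2(e[1],e[0]))%180,"edge",np.degrees(np.arctan2(d[1],d[0]))%180)
    rep("front",sub(ch,P(f0),P(f1)),f0,f1)
    if s0:
        # dark line: centre of minimum
        a,b=P(s0),P(s1); d2=b-a; nr=np.array([-d2[1],d2[0]])/np.linalg.norm(d2); o=np.arange(-2.5,2.51,.25);pk=[]
        for t in np.linspace(.05,.95,40):
            p=(a+t*d2)+o[:,None]*nr; v=cv2.remap(im.mean(2),np.float32(p[:,:1]),np.float32(p[:,1:]),cv2.INTER_LINEAR).ravel()
            w=np.clip(np.percentile(v,60)-v,0,None)**2; pk.append(a+t*d2+(o*w).sum()/w.sum()*nr)
        rep("score",fit(pk),s0,s1)
E
python3 - <<'E'
from meas import *
meas(4,np.array([140,140.]),800/190,(147,232),(275,97),"scene",(193,253),(225,217))
meas(4,np.array([200,125.]),800/190,(397,442),(580,362),"side",(368,400),(548,325))
E
```

```text
scene front past edge [0.0081 0.0088] len 0.15039637125615454 ang 20.917350363167174 edge 20.668420964357523
scene score past edge [-0.0309 -0.0379] len 0.035648470731990616 ang 9.368604489197395 edge 20.668420964357523
side front past edge [0.0032 0.0032] len 0.15018091503301811 ang 20.450148577795055 edge 20.463411685423118
side score past edge [-0.0393 -0.0401] len 0.14981204402405338 ang 20.771596349567066 edge 20.463411685423118
```

move_arm(plan=[[0, 0, 0, -0.08, 0, 0, 0], [0, 0, 0, -0.12, 0, 0, 0], [0, 0, 0, -0.14, 0, 0, 0], [0, 0, 0, -0.14, 0, 0, 0], [0, 0, 0, -0.14, 0, 0, 0], [0, 0, 0, -0.14, 0, 0, 0], [0, 0, 0, -0.1, 0, 0, 0], [0, 0, 0, -0.06, 0, 0, 0], [0, 0, 0, -0.02, 0, 0, 0], [0, 0, 0, 0, 0, 0, 0]])

```text
time: 6.38
eef_pos: [0.5461, -0.0193, 0.0624]
eef_rot: [[-0.354, 0.935, 0.0], [0.935, 0.354, -0.0], [-0.0, 0.0, -1.0]]
ft_force: [-0.6, 1.7, 0.5]
width: 1.0
```

```bash
python3 rel.py 0.5094 0.0796 0.0625; python3 - <<'E'
from h import *
for n in ["scene","side"]:
    cv2.imwrite(f"pics/{n}5.png",snapshot(n)[:,:,::-1])
a=cv2.imread("pics/scene5.png")[140:270,140:330]; b=cv2.imread("pics/side5.png")[125:255,200:390]
cv2.imwrite("pics/m5.png",cv2.resize(b,(800,547),interpolation=cv2.INTER_CUBIC))
cv2.imwrite("pics/m5a.png",cv2.resize(a,(800,547),interpolation=cv2.INTER_CUBIC))
E
```

```text
t 6.3833 pos [ 0.5461 -0.0193  0.0624] yaw of y 20.704022265580573 tilt [ 0.0002 -0.0002 -1.    ] F [-0.6134  1.711   0.4843]
shift rows (tool, /25mm): [ 4.2179  0.0267 -0.0034]
```

View pics/m5.png

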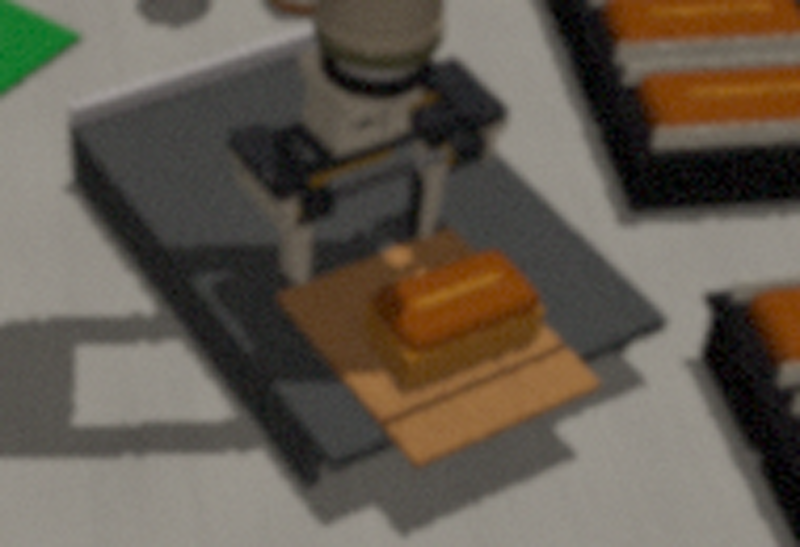

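View pics/m5a.png

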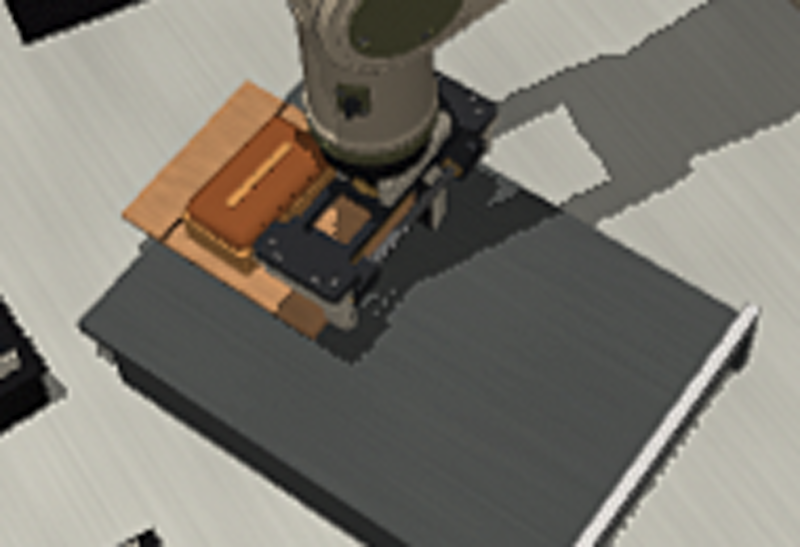

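```bash
python3 - <<'E'
from meas import *
meas(5,np.array([140,140.]),800/190,(123,214),(250,81),"scene")
meas(5,np.array([200,125.]),800/190,(417,467),(602,382),"side",(386,420),(565,345))
# shelf edge visible in current pictures: local fits on each side
c=get_calibration("scene");im=cv2.imread("pics/scene0.png").astype(np.float32)
s=np.array([(57,270),(280,42)])/[4,3.75]+145-.4
for ch in (im.mean(2),im[:,:,0],im[:,:,2]):
    l=sub(ch,s[0],s[1],trim=.1);E=ray(c,[l[0]-30*l[1],l[0]+30*l[1]],.06);print(E[:,:2])
# side: edge profile across the plate
c=get_calibration("side");im=cv2.imread("pics/side0.png").astype(np.float32).mean(2)
a,b=np.array([(365,550),(765,382)])/5.+[205,125]-.4
d=b-a;nr=np.array([-d[1],d[0]])/np.linalg.norm(d)
o=np.arange(-6,6.1,.5);v=0
for t in np.linspace(.1,.85,60):
    p=a+t*d+o[:,None]*nr; v=v+cv2.remap(im,np.float32(p[:,:1]),np.float32(p[:,1:]),cv2.INTER_LINEAR).ravel()/60
print(np.c_[o,v])
E
```

```text
scene front past edge [0.0317 0.0319] len 0.14926119689456635 ang 20.755271011739467 edge 20.668420964357523
side front past edge [0.0262 0.0255] len 0.15193156736783844 ang 20.730045815224965 edge 20.463411685423118
side score past edge [-0.0166 -0.0172] len 0.14759387410172056 ang 20.691010162958722 edge 20.463411685423118
[[ 0.7106 -0.1252]
 [ 0.5211 -0.1966]]
[[ 0.7208 -0.1213]
 [ 0.5327 -0.1921]]
[[ 0.7106 -0.1251]
 [ 0.5211 -0.1966]]
[[-6.     64.5224]
 [-5.5    64.3083]
 [-5.     64.1784]
 [-4.5    64.4956]
 [-4.     64.7298]
 [-3.5    64.6347]
 [-3.     64.4839]
 [-2.5    64.027 ]
 [-2.     63.2436]
 [-1.5    61.9039]
 [-1.     58.9887]
 [-0.5    54.1315]
 [ 0.     48.9608]
 [ 0.5    45.3855]
 [ 1.     45.4291]
 [ 1.5    49.7108]
 [ 2.     56.3088]
 [ 2.5    63.3376]
 [ 3.     69.2007]
 [ 3.5    73.178 ]
 [ 4.     75.4169]
 [ 4.5    76.5241]
 [ 5.     76.9373]
 [ 5.5    76.9645]
 [ 6.     77.0843]]
```

```bash
cat > sidescore.py <<'E'
from meas import *
def ss(k,s0,s1):
    c=get_calibration("side")
    a,b=np.array([(365,550),(765,382)])/5.+[205,125]-.4
    im=cv2.imread("pics/side0.png").astype(np.float32).mean(2)
    d=b-a;nr=np.array([-d[1],d[0]])/np.linalg.norm(d);o=np.arange(-3,.6,.1);pk=[]
    im=cv2.GaussianBlur(im,(0,0),.7)
    for t in np.linspace(.1,.9,60):
        p=a+t*d+o[:,None]*nr; v=cv2.remap(im,np.float32(p[:,:1]),np.float32(p[:,1:]),cv2.INTER_LINEAR).ravel()
        w=np.clip(-np.gradient(v),0,None)**2; pk.append(a+t*d+(o*w).sum()/w.sum()*nr)
    l=fit(pk); E=ray(c,[l[0]-30*l[1],l[0]+30*l[1]],.06); d=E[1]-E[0];u=d[:2]/np.linalg.norm(d[:2]);nn=np.array([u[1],-u[0]]); nn*=np.sign(-nn[1])
    im=cv2.imread(f"pics/side{k}.png").astype(np.float32).mean(2)
    P=lambda p:np.array(p)/(800/190)+[200,125]-.4
    a,b=P(s0),P(s1);d2=b-a;nr=np.array([-d2[1],d2[0]])/np.linalg.norm(d2);o=np.arange(-2,2.01,.2);pk=[]
    for t in np.linspace(.08,.92,50):
        p=a+t*d2+o[:,None]*nr; v=cv2.remap(im,np.float32(p[:,:1]),np.float32(p[:,1:]),cv2.INTER_LINEAR).ravel()
        w=np.clip(np.percentile(v,60)-v,0,None)**2; pk.append(a+t*d2+(o*w).sum()/w.sum()*nr)
    m=fit(pk);W=ray(c,[m[0]-20*m[1],m[0]+20*m[1]],.066);e=W[1]-W[0]
    print("side score past top edge",(W[:,:2]-E[0,:2])@nn,"ang",np.degrees(np.arctan2(e[1],e[0]))%180,"edge",np.degrees(np.arctan2(d[1],d[0]))%180)
E
python3 -c "
from sidescore import *
ss(5,(386,420),(565,345))
ss(4,(368,400),(548,325))"
```

```text
side score past top edge [-0.0066 -0.0064] ang 20.606896332008958 edge 20.66148106227993
side score past top edge [-0.0293 -0.0293] ang 20.67661692337254 edge 20.66148106227993
```

The corrected side view says 6.5 mm still to go, the scene view 8 mm. I'll push 6.5 mm, back off and look with a clear view.

move_arm(plan=[[0, 0, 0, -0.06, 0, 0, 0], [0, 0, 0, -0.08, 0, 0, 0], [0, 0, 0, -0.08, 0, 0, 0], [0, 0, 0, -0.04, 0, 0, 0], [0, 0, 0, 0, 0, 0, 0], [0, 0, 0, 0, 0, 0, 0]])

```text
time: 6.98
eef_pos: [0.5482, -0.0254, 0.0623]
eef_rot: [[-0.354, 0.935, -0.0], [0.935, 0.354, -0.0], [-0.0, -0.0, -1.0]]
ft_force: [-0.6, 0.3, 0.4]
width: 0.999
```

```bash
python3 rel.py 0.5094 0.0796 0.0625
```

```text
t 6.9833 pos [ 0.5482 -0.0254  0.0623] yaw of y 20.701790942517473 tilt [-0.     -0.0004 -1.    ] F [-0.595   0.3286  0.4047]
shift rows (tool, /25mm): [ 4.4796  0.0322 -0.0096]
```

move_arm(plan=[[0, 0, 0, 0.2, 0, 0, 0], [0, 0, 0, 0.6, 0, 0, 0], [0, 0, 0, 0.8, 0, -0.3, 0], [0, 0, 0, 0.8, 0, -0.8, 0], [0, 0, 0, 0.8, 0, -1, 0], [0, 0, 0, 0.8, 0, -1, 0], [0, 0, 0, 0.8, 0, -1, 0], [0, 0, 0, 0.8, 0, -1, 0], [0, 0, 0, 0.8, 0, -0.8, 0], [0, 0, 0, 0.6, 0, 0, 0], [0, 0, 0, 0, 0, 0, 0]])

```text
time: 7.9
eef_pos: [0.4859, 0.1418, 0.2119]
eef_rot: [[-0.356, 0.934, 0.003], [0.934, 0.356, 0.002], [0.0, 0.004, -1.0]]
ft_force: [-0.1, 1.0, -0.8]
width: 1.001
```

```bash
python3 rel.py 0.5094 0.0796 0.0625; python3 - <<'E'
from h import *
for n in ["scene","side"]:
    cv2.imwrite(f"pics/{n}6.png",snapshot(n)[:,:,::-1])
a=cv2.imread("pics/scene6.png")[140:270,140:330]; b=cv2.imread("pics/side6.png")[125:255,200:390]
cv2.imwrite("pics/m6.png",cv2.resize(b,(800,547),interpolation=cv2.INTER_CUBIC))
cv2.imwrite("pics/m6a.png",cv2.resize(a,(800,547),interpolation=cv2.INTER_CUBIC))
E
```

```text
t 7.9 pos [0.4859 0.1418 0.2119] yaw of y 20.872887418630963 tilt [ 0.0032  0.0016 -1.    ] F [-0.1489  0.9669 -0.8074]
shift rows (tool, /25mm): [-2.6635 -0.0292  5.9732]
```

View pics/m6.png

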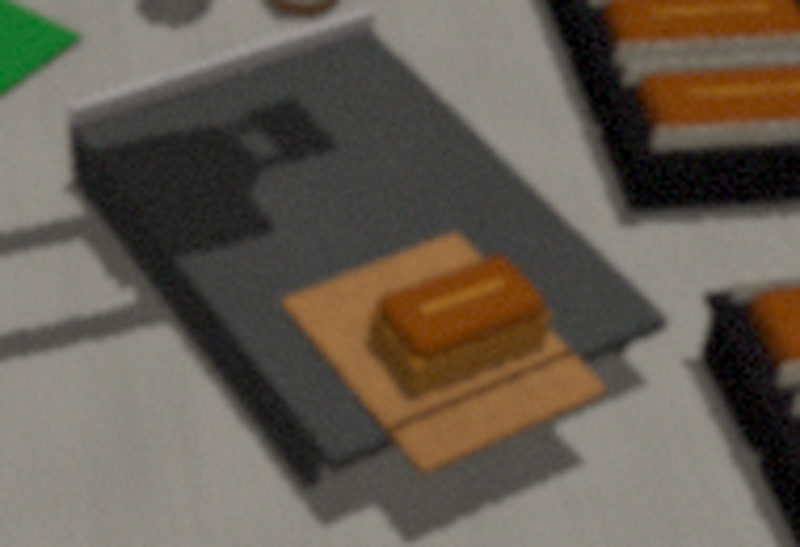

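View pics/m6a.png

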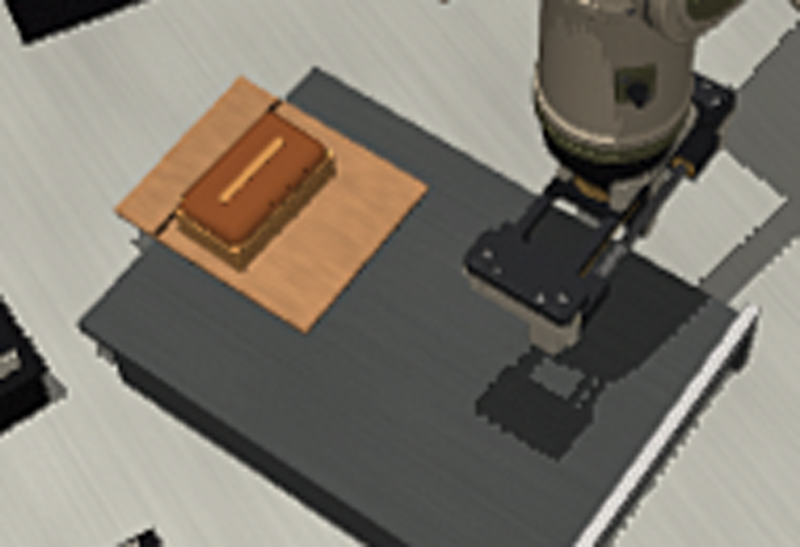

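```bash
cat > full.py <<'E'
from sidescore import *
def full(k,fr,b2,sc_):
    meas(k,np.array([140,140.]),800/190,*fr[0],"scene")
    ss(k,*sc_)
    c=get_calibration("scene"); im=cv2.imread(f"pics/scene{k}.png").astype(np.float32); ch=im[:,:,2]-im[:,:,0]
    bp=np.array(b2)/(800/190)+140-.4
    L=[sub(ch,bp[i],bp[(i+1)%4]) for i in range(4)]; C=np.array([inter(L[i-1],L[i]) for i in range(4)]); B=ray(c,C,.066)
    s=np.array([(57,270),(280,42)])/[4,3.75]+145-.4
    l=sub(cv2.imread("pics/scene0.png").astype(np.float32).mean(2),s[0],s[1],trim=.1); E=ray(c,[l[0]-30*l[1],l[0]+30*l[1]],.06)
    d=E[1]-E[0]; u=d[:2]/np.linalg.norm(d[:2]); nn=np.array([u[1],-u[0]]); nn*=np.sign(-nn[1])
    print("corners past edge",(B[:,:2]-E[0,:2])@nn,"centre past",((B[:,:2]-E[0,:2])@nn).mean(),"(want -.050)","len",np.linalg.norm(np.diff(np.vstack([B,B[:1]]),axis=0),axis=1))
    print("ang",[round(np.degrees(np.arctan2(*(B[(i+1)%4]-B[i])[1::-1]))%180,2) for i in range(4)])
    S=ray(c,np.array([(80,325),(315,68)])/(800/190)+140-.4,.06)
    y=np.array([-nn[1],nn[0]]); print("shelf end corners y",S[:,:2]@y,"board y",B[:,:2]@y)
E
python3 -c "
from full import *
full(6,[((117,210),(241,77))],[(117,210),(241,77),(428,187),(307,331)],((392,425),(568,352)))"
```

```text
scene front past edge [0.0382 0.0384] len 0.14769791132625656 ang 20.756624383240847 edge 20.668420964357523
side score past top edge [-0.0002  0.0001] ang 20.552317903896252 edge 20.66148106227993
corners past edge [ 0.0381  0.0384 -0.1424 -0.1427] centre past -0.05212962012579085 (want -.050) len [0.151  0.1807 0.1519 0.1808]
ang [np.float64(20.76), np.float64(110.98), np.float64(20.8), np.float64(110.7)]
shelf end corners y [0.6657 0.3879] board y [0.5811 0.43   0.4291 0.581 ]
```

The two views disagree by 2 mm: the side view has the scored line right over the edge, the scene view has it 2 mm short. I'll take a closer look with the wrist camera above the edge.

move_arm(plan=[[0, 0, 0, -0.6, 0, 0, 0], [0, 0, 0, -1, 0.06, 0, 0], [0, 0, 0, -1, 0.06, 0, 0], [0, 0, 0, -1, 0.06, 0, 0], [0, 0, 0, -1, 0.06, 0, 0], [0, 0, 0, -1, 0.06, 0, 0], [0, 0, 0, -1, 0.06, 0, 0], [0, 0, 0, -1, 0.06, 0, 0], [0, 0, 0, -1, 0.06, 0, 0], [0, 0, 0, -1, 0.06, 0, 0], [0, 0, 0, -1, 0.06, 0, 0], [0, 0, 0, -1, 0.06, 0, 0]])

```text
time: 9.0
eef_pos: [0.6037, -0.1289, 0.2082]
eef_rot: [[-0.353, 0.936, -0.002], [0.936, 0.353, 0.0], [0.001, -0.002, -1.0]]
ft_force: [0.2, 0.3, 1.0]
width: 1.002
```

move_arm(plan=[[0, 0, 0, -1, 0, 0, 0], [0, 0, 0, -1, 0, 0, 0], [0, 0, 0, -1, 0, 0, 0], [0, 0, 0, -0.8, 0, 0, 0], [0, 0, 0, -0.4, 0, 0, 0], [0, 0, 0, 0, 0, 0, 0], [0, 0, 0, 0, 0, 0, 0], [0, 0, 0, 0, 0, 0, 0]])

```text
time: 9.67
eef_pos: [0.641, -0.2241, 0.2094]
eef_rot: [[-0.354, 0.935, -0.001], [0.935, 0.354, 0.001], [0.001, -0.001, -1.0]]
ft_force: [0.1, 0.8, -0.1]
width: 0.998
```

```bash
python3 - <<'E'
from h import *
import pickle
s=read_state(); c=get_calibration("wrist"); im=snapshot("wrist"); cv2.imwrite("pics/wrist7.png",im[:,:,::-1]); pickle.dump(c,open("w7.pkl","wb"))
print(s["eef_pos"],s["joint_velocities"],c)
E
```

```text
[ 0.64101283 -0.2241172   0.20938115] [ 0.01055505 -0.00964286  0.00158457  0.00150648 -0.00089098 -0.00205375] {'fovy': 63.73980111246054, 'cx': 254.4087045509204, 'cy': 188.39239777370182, 'eye': array([ 0.61880223, -0.16204153,  0.3761232 ]), 'attitude': array([[ 9.35203171e-01, -3.44100457e-01, -8.36056507e-02],
       [ 3.54110566e-01,  9.08189032e-01,  2.23155528e-01],
       [-8.58184368e-04, -2.38301402e-01,  9.71190870e-01]])}
```

View pics/wrist7.png

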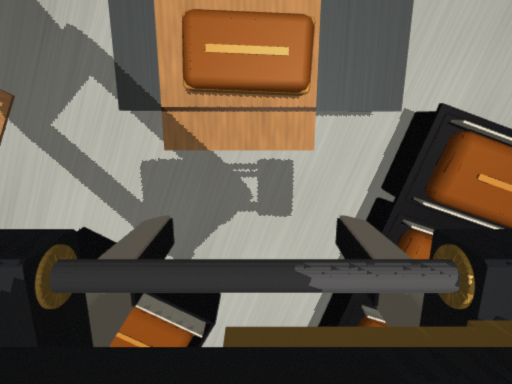

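The wrist camera is directly above the edge. The scored line (row ~108) lies almost in line with the shelf edge (row ~110) on both sides.

```bash
cat > wm.py <<'E'
from edge import *
import pickle,sys
k=sys.argv[1]; c=pickle.load(open(f"w{k}.pkl","rb")); im=cv2.imread(f"pics/wrist{k}.png").astype(np.float32); g=im.mean(2); ch=im[:,:,2]-im[:,:,0]
r=float(sys.argv[2])  # approx row of edge
R=sub(g,(318,r),(402,r),h=6); L=sub(g,(119,r),(146,r),h=6)
F=sub(ch,(166,r+40),(313,r+40),h=6)
# score: dark minimum
pk=[]
for u in range(170,314,2):
    v=g[int(r)-8:int(r)+6,u-1:u+2].mean(1); w=np.clip(np.percentile(v,55)-v,0,None)**2; pk.append((u,(np.arange(int(r)-8,int(r)+6)*w).sum()/w.sum()))
S=fit(pk)
at=lambda l,u:(u,l[0][1]+(u-l[0][0])*l[1][1]/l[1][0])
print("rows edge L@132",at(L,132)[1],"R@360",at(R,360)[1],"score@170,310",at(S,170)[1],at(S,310)[1],"front",at(F,170)[1],at(F,310)[1])
E0=ray(c,[at(L,125),at(R,395)],.06); d=E0[1]-E0[0]; u=d[:2]/np.linalg.norm(d[:2]); nn=np.array([u[1],-u[0]]); nn*=np.sign(-nn[1])
for nme,l in (("score",S),("front",F)):
    W=ray(c,[at(l,170),at(l,310)],.066); e=W[1]-W[0]
    print(nme,"mm past edge",1e3*((W[:,:2]-E0[0,:2])@nn),"ang diff",np.degrees(np.arctan2(e[1],e[0])-np.arctan2(d[1],d[0])))
E
python3 wm.py 7 110
```

```text
rows edge L@132 110.31623 R@360 113.1322 score@170,310 108.68625 108.81932 front 149.83414 149.81822
score mm past edge [-1.5444 -1.7195] ang diff 0.07371547013418656
front mm past edge [38.4459 38.1044] ang diff 0.13928641682133328
```

```bash
python3 - <<'E'
import cv2
a=cv2.imread("pics/wrist7.png")[90:160,100:300]; cv2.imwrite("pics/z7.png",cv2.resize(a,None,fx=4,fy=8,interpolation=cv2.INTER_NEAREST))
E
```

```text
(no output)
```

View pics/z7.png

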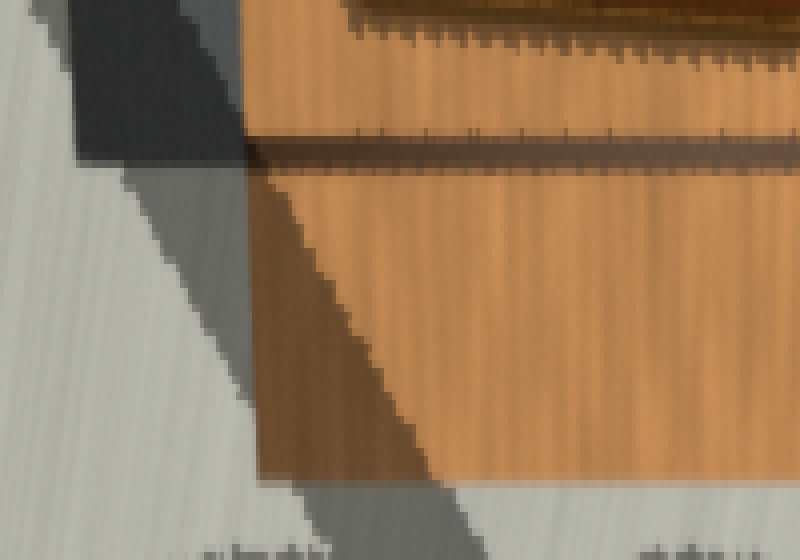

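```bash
python3 - <<'E'
import cv2,numpy as np
im=cv2.imread("pics/wrist7.png"); g=im.astype(float).mean(2)
for u in (122,130,140,325,350,370,385,398): print(u,g[104:118,u-1:u+2].mean(1).round().astype(int))
a=im[90:160,300:420]; cv2.imwrite("pics/z7b.png",cv2.resize(a,None,fx=6,fy=8,interpolation=cv2.INTER_NEAREST))
E
```

```text
122 [ 45  45  45  44  46  53  97 165 172 171 172 171 171 172]
130 [ 44  44  45  44  44  46  76 140 134 154 172 173 173 174]
140 [ 45  45  45  45  45  45  59  97 101 102 102 102 102 102]
325 [ 91  90  90  90  90  90  93  99 101 102 110 140 174 178]
350 [ 88  88  88  87  87  87  86  85  99 101 109 140 174 178]
370 [ 88  88  88  88  87  87  88  90 112 127 120 155 164 177]
385 [ 84  84  84  83  84  84  92 128 172 177 178 178 178 178]
398 [ 84  84  83  83  84  84  95 136 171 176 176 176 173 169]
```

View pics/z7b.png

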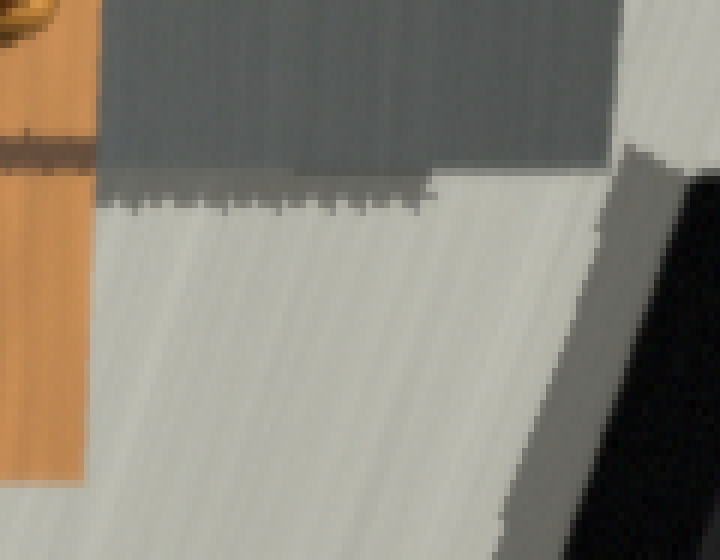

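The wrist view shows the line 1.7 mm short, which agrees with the scene view (38.2–38.4 mm overhang). I'll go back behind the board and nudge it.

move_arm(plan=[[0, 0, 0, 0.6, 0, 0, 0], [0, 0, 0, 1, -0.07, 0, 0], [0, 0, 0, 1, -0.07, 0, 0], [0, 0, 0, 1, -0.07, 0, 0], [0, 0, 0, 1, -0.07, 0, 0], [0, 0, 0, 1, -0.07, 0, 0], [0, 0, 0, 1, -0.07, 0, 0], [0, 0, 0, 1, -0.07, 0, 0], [0, 0, 0, 1, -0.07, 0, 0], [0, 0, 0, 1, -0.07, 0, 0], [0, 0, 0, 0.6, 0, 0, 0], [0, 0, 0, 0.3, 0, 0, 0]])

```text
time: 10.72
eef_pos: [0.5328, 0.0177, 0.2103]
eef_rot: [[-0.357, 0.934, 0.001], [0.934, 0.357, 0.001], [0.0, 0.001, -1.0]]
ft_force: [-0.0, 0.4, -0.4]
width: 0.998
```

move_arm(plan=[[0, 0, 0, 0, 0, 0.3, 0], [0, 0, 0, 0, 0, 0.8, 0], [0, 0, 0, 0, 0, 1, 0], [0, 0, 0, 0, 0, 1, 0], [0, 0, 0, 0, 0, 0.8, 0], [0, 0, 0, 0, 0, 0.4, 0], [0, 0, 0, 0, 0, 0.2, 0], [0, 0, 0, 0, 0, 0, 0], [0, 0, 0, 0, 0, 0, 0]])

```text
time: 11.47
eef_pos: [0.5346, 0.0146, 0.0982]
eef_rot: [[-0.353, 0.935, 0.001], [0.935, 0.353, -0.0], [-0.001, 0.001, -1.0]]
ft_force: [0.7, 0.0, 0.6]
width: 0.999
```

```bash
python3 rel.py 0.5488 -0.0270 0.0625
```

```text
t 11.4667 pos [0.5346 0.0146 0.0982] yaw of y 20.69763592275361 tilt [ 0.0011 -0.0002 -1.    ] F [0.6898 0.0397 0.6463]
shift rows (tool, /25mm): [-1.7557 -0.0557  1.4305]
```

move_arm(plan=[[0, 0, 0, 0, -0.05, 0.5, 0], [0, 0, 0, 0, 0, 0.5, 0], [0, 0, 0, 0, 0, 0.3, 0], [0, 0, 0, 0, 0, 0.12, 0], [0, 0, 0, -0.3, 0, 0, 0], [0, 0, 0, -0.4, 0, 0, 0], [0, 0, 0, -0.4, 0, 0, 0], [0, 0, 0, -0.25, 0, 0, 0], [0, 0, 0, -0.1, 0, 0, 0], [0, 0, 0, 0, 0, 0, 0], [0, 0, 0, 0, 0, 0, 0]])

```text
time: 12.38
eef_pos: [0.5455, -0.0197, 0.0618]
eef_rot: [[-0.353, 0.936, -0.0], [0.936, 0.353, 0.0], [0.0, -0.0, -1.0]]
ft_force: [-0.3, 0.6, 1.0]
width: 1.0
```

```bash
for i in 1 2; do python3 rel.py 0.5488 -0.0270 0.0625;done
```

```text
t 12.3833 pos [ 0.5455 -0.0197  0.0618] yaw of y 20.67006657464562 tilt [-0.0002  0.0002 -1.    ] F [-0.3022  0.6398  1.0452]
shift rows (tool, /25mm): [-0.3204  0.0203 -0.0275]
t 12.3833 pos [ 0.5455 -0.0197  0.0618] yaw of y 20.67006657464562 tilt [-0.0002  0.0002 -1.    ] F [-0.3022  0.6398  1.0452]
shift rows (tool, /25mm): [-0.3204  0.0203 -0.0275]
```

Remaining travel to the target is 8.0 mm (0.32).

move_arm(plan=[[0, 0, 0, -0.08, 0, 0, 0], [0, 0, 0, -0.08, 0, 0, 0], [0, 0, 0, -0.06, 0, 0, 0], [0, 0, 0, -0.05, 0, 0, 0], [0, 0, 0, -0.03, 0, 0, 0], [0, 0, 0, -0.02, 0, 0, 0], [0, 0, 0, 0, 0, 0, 0], [0, 0, 0, 0, 0, 0, 0]])

```text
time: 13.05
eef_pos: [0.5483, -0.0267, 0.0619]
eef_rot: [[-0.354, 0.935, -0.0], [0.935, 0.354, 0.0], [0.0, 0.0, -1.0]]
ft_force: [-1.3, 1.8, 0.7]
width: 0.999
```

```bash
python3 rel.py 0.5488 -0.0270 0.0625
```

```text
t 13.05 pos [ 0.5483 -0.0267  0.0619] yaw of y 20.717368525881586 tilt [-0.0001  0.0003 -1.    ] F [-1.2641  1.8344  0.6882]
shift rows (tool, /25mm): [-0.0181  0.0131 -0.023 ]
```

move_arm(plan=[[0, 0, 0, 0.3, 0, 0, 0], [0, 0, 0, 0.8, 0, 0, 0], [0, 0, 0, 0.8, 0, -0.5, 0], [0, 0, 0, 0, 0, -1, 0], [0, 0, 0, 0, 0, -1, 0], [0, 0, 0, 0, 0, -1, 0], [0, 0, 0, 0, 0, -1, 0], [0, 0, 0, 0, 0, -1, 0], [0, 0, 0, 0, 0, -0.5, 0], [0, 0, 0, 0, 0, 0, 0]])

```text
time: 13.88
eef_pos: [0.5335, 0.0175, 0.2156]
eef_rot: [[-0.354, 0.935, 0.006], [0.935, 0.354, -0.001], [-0.003, 0.006, -1.0]]
ft_force: [-0.1, 0.2, 0.7]
width: 1.003
```

move_arm(plan=[[0, 0, 0, -0.6, 0, 0, 0], [0, 0, 0, -1, 0.06, 0, 0], [0, 0, 0, -1, 0.06, 0, 0], [0, 0, 0, -1, 0.06, 0, 0], [0, 0, 0, -1, 0.06, 0, 0], [0, 0, 0, -1, 0.06, 0, 0], [0, 0, 0, -1, 0.06, 0, 0], [0, 0, 0, -1, 0.06, 0, 0], [0, 0, 0, -1, 0.06, 0, 0], [0, 0, 0, -0.8, 0, 0, 0], [0, 0, 0, -0.4, 0, 0, 0], [0, 0, 0, 0, 0, 0, 0]])

```text
time: 14.88
eef_pos: [0.6288, -0.209, 0.2093]
eef_rot: [[-0.352, 0.936, -0.003], [0.936, 0.352, 0.001], [0.002, -0.002, -1.0]]
ft_force: [-0.5, 0.3, 0.0]
width: 1.001
```

```bash
python3 rel.py 0.641 -0.224 0.209
```

```text
t 14.8833 pos [ 0.6288 -0.209   0.2093] yaw of y 20.589424360220328 tilt [-0.0028  0.0007 -1.    ] F [-0.5035  0.2564  0.0415]
shift rows (tool, /25mm): [-0.7345  0.2458  0.0113]
```

move_arm(plan=[[0, 0, 0, -0.3, 0.1, 0, 0], [0, 0, 0, -0.3, 0.1, 0, 0], [0, 0, 0, -0.13, 0.04, 0, 0], [0, 0, 0, 0, 0, 0, 0], [0, 0, 0, 0, 0, 0, 0], [0, 0, 0, 0, 0, 0, 0]])

```text
time: 15.38
eef_pos: [0.6415, -0.2219, 0.212]
eef_rot: [[-0.354, 0.935, 0.0], [0.935, 0.354, 0.0], [0.0, 0.0, -1.0]]
ft_force: [0.2, 0.3, 0.3]
width: 1.0
```

```bash
python3 - <<'E'
from h import *
import pickle
s=read_state(); c=get_calibration("wrist"); im=snapshot("wrist")[:,:,::-1]; cv2.imwrite("pics/wrist8.png",im); pickle.dump(c,open("w8.pkl","wb"))
for n in ["scene","side"]: cv2.imwrite(f"pics/{n}8.png",snapshot(n)[:,:,::-1])
print(s["eef_pos"])
g=im.astype(float).mean(2)
for u in (122,130,140,385,398): print(u,g[102:120,u-1:u+2].mean(1).round().astype(int))
E
python3 wm.py 8 110
```

```text
[ 0.64154361 -0.2218561   0.21201456]
122 [ 44  44  44  45  45  45  46  45  45  56 103 166 172 171 172 172 173 174]
130 [ 44  44  44  44  45  44  44  43  44  53  99 166 174 174 174 174 174 173]
140 [ 45  45  45  46  45  45  45  46  46  50  69  99 102 103 103 102 103 115]
385 [ 85  84  84  85  84  84  85  85  86  86 104 155 176 178 179 179 179 180]
398 [ 93  97  98  99 105 112 113 114 120 121 131 156 152 148 129 123 108 106]
rows edge L@132 112.142296 R@360 113.38298 score@170,310 111.80891 111.73328 front 152.28581 152.56439
score mm past edge [-0.3001 -0.3718] ang diff 0.02985062031348993
front mm past edge [39.5253 39.8062] ang diff -0.11339450824626492
```

View pics/wrist8.png

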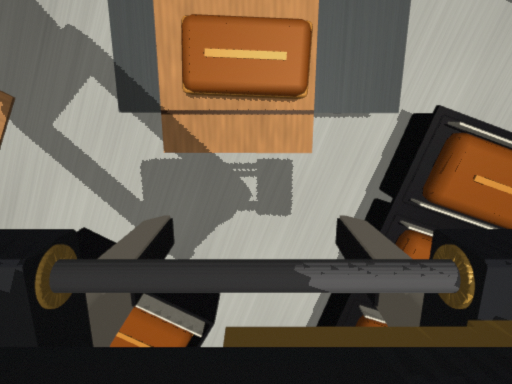

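View pics/side8.png

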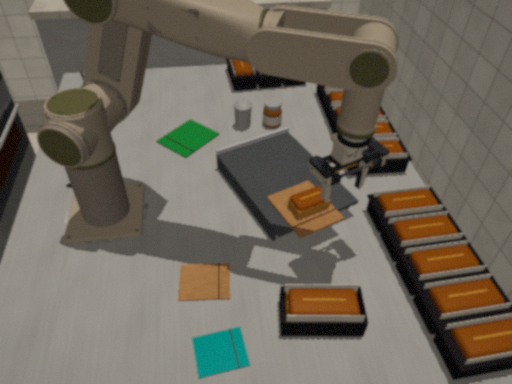

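View pics/scene8.png

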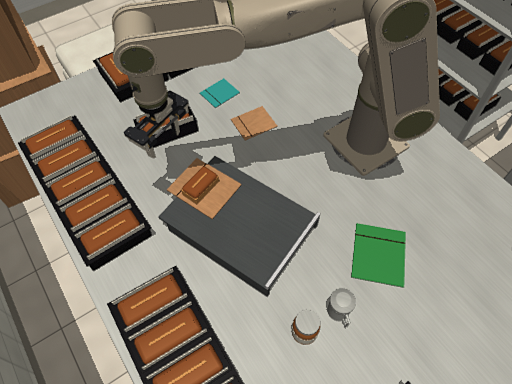

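The wrist view shows the scored line in line with the shelf edge (rows 111.8 and 112.1), the front end at row 152.4 and the cake standing. The tin, dredger and jar are where they were. The arm is clear, so I'm handing in.

```bash
python3 -c "
from workcell import *
hand_in()"
```

```text
the job is handed in; nothing more can be done
```

The board is now pushed out about 40 mm, with its scored line over the open edge and the cake still standing on it. I pushed it from behind with both open fingers low against its rear end, which also turned it square. After a close look with the wrist camera I nudged it about 1–1.5 mm further and handed in at about 15.5 s.

**Last wrist view, taken from right above the edge:**
- **Overhang:** the front end sticks out 39.5–39.8 mm, and the scored line is about 0.3 mm inside the edge.
- **Squareness:** the board is within about 0.1° of square to the edge. The automatic fit of the right-hand shelf edge was thrown off by a shadow, so I checked that side from raw pixel rows. It agreed.
- **Sides:** the board is well inside both sides of the shelf, by about 40 mm and 85 mm. I measured this before the final nudge.
- **Other objects:** the tin, dredger and jar look unmoved in the last pictures. The force readings I saw stayed at about 2 N or less.

**Disagreement:** before the last nudge the side camera already had the line over the edge, while the scene and wrist cameras showed it about 1.7–2 mm short. I went with those two, because the side camera's view of the edge was less clear.

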